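# Stack the sample tubs on their scales

### The arm

A 7-joint arm with a two-finger parallel gripper is mounted at the origin on the work surface. World frame = base frame: x ahead of the robot, y to its left, z up, the work surface at z = 0. Lengths are in m, angles in rad, forces in N, time in s.
With the tool pointing down it reaches from about 0.4 to 0.85 m from the base axis. Payload 10.4 kg.
Tool frame: the origin (TCP) lies at the very end of the fingers, on their centre line; the grasp point (between the pads) lies r.tcp_to_grasp behind it (r.tcp_to_grasp is the distance from the TCP to the grasp point, in m); z points along the fingers, y is the line along which they close (so a half turn about z gives the same grasp; the last joint's range is limited). The gripper opens to 87 mm and grips with 3 to 60 N. Pads are 19 mm wide; open, the fingers measure 117 mm over their backs; the gripper's body (75 mm by 190 mm) begins 51 mm behind the grasp point.
Start: joints at [-1.302, 0.332, -0.065, 1.46, 0.022, 1.35, -0.088], TCP at [0.18, 0.599, 0.223] pointing down, gripper open.
Joint ranges: [-2.6, 2.6], [-0.5, 2.12], [-1.47, 1.34], [0.16, 2.42], [-1.27, 4.41], [0.06, 2.06], [-2.6, 2.6]. Speed limits (rad/s): [2.22, 2.22, 2.79, 2.79, 3.14, 3.14, 3.14].

### API

Orientations are given as a unit quaternion [x, y, z, w].
In Python, from bench import monitor, cams, ticket, r gives the robot as it stands.
- The arm moves only by the shell command python3 -m crank 'ROWS' [OPENING] [FORCE]. ROWS is a JSON object whose one key "steps" holds a list of rows, each a list of 2 entries, a list of its own where there are three numbers: the shift along the world's x, y, z in units of 25 mm (1.0 is 25 mm), then the turn, a rotation vector about the world's x, y, z in units of 5 degrees (1.0 is 5 degrees). In form: {"steps": [[[x, y, z], [ax, ay, az]], ...]}. A call has 1 to 10 rows; each row shifts and turns the commanded pose from where the row before left it; what a row does not reach is not made up. A row lasts 1/12 s, in which the tool goes at most 41.7 mm and 7.16 degrees, less where a joint would pass 70% of its speed; a pose out of reach is approached as far as the arm can. A call is refused whole if a number of a shift passes 1 or a number of a turn 1, either way. A call with a gripper value outside its range is refused whole. OPENING is the finger opening in mm, from 0 to 87, set as the call begins (- or left out, the last holds). The fingers move at their own pace and stop on an object; FORCE is the grip in N (left out, the last holds). Time passes only in rows, so rows that do not move let the fingers close. It gives the time, the measured TCP pose, the force, the opening and the grip force at its end, in the units of the state.
- monitor.read_state(): the state, without advancing time (a new reading comes with each control period).
- cams.camera(name): name is "scene" or "side" or "wrist"; returns a dict with "pixels" (400x640x3 uint8, blue, green, red), "z_map" (400x640 float32, m along the optical axis (not along the pixel's ray), 0 where there is no reading), "vfov" (degrees; the focal length in pixels is half the picture's height over the tangent of half this angle, whatever the lens; pixels are square), "cx", "cy" (the principal point, pixels), "k1" (the pictures are not rectified: a ray, as slopes to the right and down, at radius r is drawn at 1 + k1 r^2 times it, then the intrinsics apply), "T" (4x4, takes a point from camera to world coordinates). Camera axes: x right, y up, looking along -z (the intrinsics and any distortion apply to the point x, -y, -z); pixel columns grow to the right and rows downward; lengths in m; the calibration is good to about 2 mm. A picture is of the moment at which its call begins.
- ticket.close_job(): hands the job in; it is judged then, once.
The state is a dict: "time": time; "joint_positions": joint angles; "joint_vel": joint speeds; "joint_torque": joint torques, N m; "ee_pos": TCP position; "eef_rot": TCP orientation; "ft_force": force on the tool from outside, world axes, zero at the start; "torque": the same for the moment, N m; "width": finger opening in m; "grip_force": force on a finger pad.
Only numpy, scipy, OpenCV 4.12 (cv2) and the standard library are available. Lean on these libraries where they do the work, as an engineer would, in place of code of your own. Each camera call takes 0.05 s, during which the arm holds its last target. There are 200 camera calls.

### The job

The closed sample tubs are to be weighed in two batches: stack the three round tubs in the middle of the pan of the scale with the round pan, and the two square tubs in the middle of the pan of the scale with the square pan. In each stack the largest tub goes at the bottom and the smallest on top, upright and centred on one another. Leave the tube rack, the spatula pot and the reagent jar where they stand.

Things in the scene. Friction and masses are not known exactly. Their poses are not given: they have to be found in the camera images.
- round_large: Largest round sample tub, white plastic with a white press-on lid, closed. Lid 64 mm across, the tub 46 mm tall in all, foot 48 mm across. Origin: centre of its underside; z up. The lid is a flat-topped straight-sided disc, the top 10 mm of the height and the widest part: grip the tub across the lid's edge.
- round_medium: Medium round sample tub of the same kind: lid 54 mm across, 40 mm tall in all, foot 38 mm across; lid is the top 10 mm. Origin: centre of its underside; z up.
- round_small: Smallest round sample tub of the same kind: lid 44 mm across, 34 mm tall in all, foot 28 mm across; lid is the top 10 mm. Origin: centre of its underside; z up.
- square_large: Larger square sample tub, white plastic, closed with a flat white lid 60 by 60 mm (sides along its x and y axes), 42 mm tall in all, foot 46 by 46 mm; lid is the top 10 mm and the widest part. Origin: centre of its underside; z up.
- square_small: Smaller square sample tub of the same kind: lid 45 by 45 mm (sides along its x and y axes), 34 mm tall in all, foot 31 by 31 mm; lid is the top 10 mm. Origin: centre of its underside; z up.
- round_scale: Compact bench scale, fixed to the bench, with a ROUND steel pan 120 mm across whose flat top is 35 mm above the bench and does not sink under load. Origin: on the bench under the pan's centre. White housing 140 mm wide (y) and 28 mm high, from x = -120 mm (grey display end, facing the robot) to x = +80 mm.
- square_scale: The same scale with a SQUARE steel pan, 116 by 116 mm, flat top 35 mm above the bench. Origin: on the bench under the pan's centre; housing as on the other scale.
- tube_rack: Bystander: blue rack of capped clear tubes, 90 (x) by 200 (y) mm, 80 mm tall, standing loose beyond the tubs. Origin: centre of its underside.
- spatula_pot: Bystander: blue plastic pot 60 mm across, 85 mm tall, with steel spatulas standing in it to 150 mm, loose beyond the tubs. Origin: centre of its underside.
- reagent_jar: Bystander: amber glass jar with a white cap, 56 mm across, 90 mm tall, loose beyond the tubs. Origin: centre of its underside.
Not all that is in view belongs to the job. Leave any red look-alike of the round_scale alone. What is shaped like the round_small but orange is not meant.

How it is judged:
At the end, for the whole second after the job is handed in: Round tubs stacked large, medium, small on the round pan; square tubs large, small on the square pan. Bottom tub within 20 mm of the pan centre, each other within 12 mm of the centre of the one below; all fully down (4 mm), upright (0.1 rad), released and at rest (horizontal distance between round_large and round_scale below 0.02 m and z of round_large in the frame of round_scale between 0.031 and 0.039 m and angle between each of round_large, round_medium, round_small, square_large, square_small's own z axis and vertical below 0.1 rad and linear speed of each of round_large, round_medium, round_small, square_large, square_small below 0.02 m/s and angular speed of each of round_large, round_medium, round_small, square_large, square_small below 0.2 rad/s and horizontal distance between round_medium and round_large below 0.012 m and z of round_medium in the frame of round_large between 0.042 and 0.05 m and horizontal distance between round_small and round_medium below 0.012 m and z of round_small in the frame of round_medium between 0.036 and 0.044 m and horizontal distance between square_large and square_scale below 0.02 m and z of square_large in the frame of square_scale between 0.031 and 0.039 m and horizontal distance between square_small and square_large below 0.012 m and z of square_small in the frame of square_large between 0.038 and 0.046 m); the robot touches nothing.
It fails at once if the tube rack is shifted or knocked by more than 25 mm (distance of tube_rack from where it was at the start of the episode above 0.025 m).
It fails at once if the spatula pot is shifted or knocked by more than 25 mm (distance of spatula_pot from where it was at the start of the episode above 0.025 m).
It fails at once if the reagent jar is shifted or knocked by more than 25 mm (distance of reagent_jar from where it was at the start of the episode above 0.025 m).
It also fails if it takes over 134 s, if anything falls off the work surface, if the arm or the gripper's body presses on something with over 40 N, if the wrist force passes 120 N, or if a joint passes its speed limit or range.

## Working session

There is one attempt and no reset: what is moved stays moved. The work goes in short steps, Python scripts to look and compute and a shell command to move; the robot and the scene stay as the last step left them, time stands still between calls to the robot, and variables do not carry over. Pictures are saved under pics/ and viewed, at most 14 in all, crops included, and the job is handed in when it is done.

```bash
mkdir -p pics; cat > h.py <<'E'
import numpy as np, cv2, json
from bench import monitor, cams, ticket, r
def shot(n):
    c=cams.camera(n); np.savez('pics/%s.npz'%n,**{k:np.array(v) for k,v in c.items()}); return c
def load(n): return np.load('pics/%s.npz'%n)
def world(c):
    h,w=c['z_map'].shape; f=h/2/np.tan(np.radians(float(c['vfov']))/2)
    K=np.array([[f,0,float(c['cx'])],[0,f,float(c['cy'])],[0,0,1]])
    u,v=np.meshgrid(np.arange(w),np.arange(h))
    p=cv2.undistortPoints(np.stack([u,v],-1).reshape(-1,1,2).astype(np.float64),K,np.array([float(c['k1']),0,0,0,0])).reshape(h,w,2)
    z=c['z_map'].astype(float); P=np.stack([p[...,0]*z,-p[...,1]*z,-z,np.ones_like(z)],-1)
    W=(P@np.array(c['T']).T)[...,:3]; W[z==0]=np.nan
    return W
E
python3 - <<'E'
from h import *
s=monitor.read_state(); print({k:np.round(v,3).tolist() for k,v in s.items()}, r.tcp_to_grasp)
for n in ['scene','side','wrist']:
    c=shot(n); cv2.imwrite('pics/%s0.png'%n,c['pixels']); print(n,c['vfov'],c['k1'],np.round(c['T'],3).tolist())
E
```

```text
{'time': 0.0, 'joint_positions': [-1.302, 0.333, -0.065, 1.461, 0.022, 1.35, -0.088], 'joint_vel': [-0.0, 0.002, 0.001, -0.001, -0.0, -0.0, -0.0], 'joint_torque': [-0.0, -62.323, 0.025, -38.992, -0.061, 0.039, 0.0], 'ee_pos': [0.18, 0.598, 0.222], 'eef_rot': [0.145, 0.989, -0.001, -0.0], 'ft_force': [-0.613, -0.874, -0.675], 'torque': [0.006, 0.042, 0.026], 'grip_force': 0.0, 'width': 0.087} 0.0187
scene 51.244179238573366 0.0003312500432934006 [[0.745, -0.399, 0.534, 1.277], [0.667, 0.453, -0.592, -0.825], [-0.006, 0.797, 0.604, 0.801], [0.0, 0.0, 0.0, 1.0]]
side 43.535272947828304 0.001032479692932568 [[-0.986, 0.09, -0.14, 0.368], [-0.166, -0.596, 0.785, 1.066], [-0.013, 0.798, 0.603, 0.948], [0.0, 0.0, 0.0, 1.0]]
wrist 58.1128803570872 -0.011502895768791039 [[0.288, -0.926, -0.246, 0.113], [0.958, 0.278, 0.075, 0.618], [-0.001, -0.257, 0.966, 0.384], [0.0, 0.0, 0.0, 1.0]]
```

View pics/scene0.png

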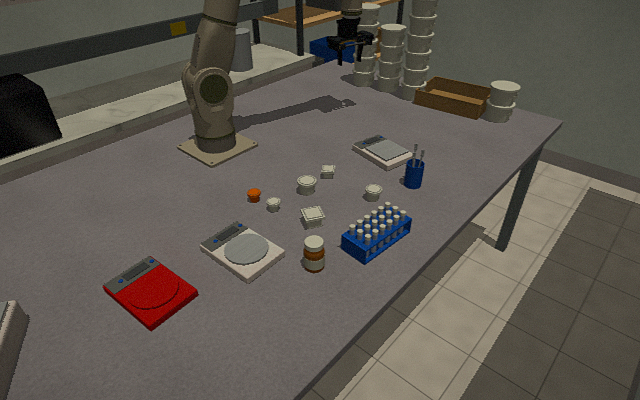

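View pics/side0.png

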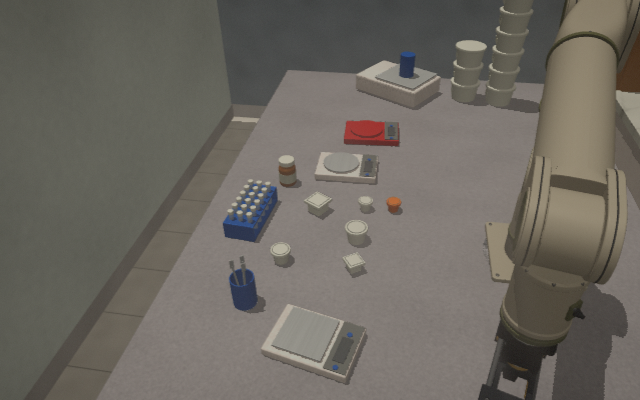

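The scene view shows the round pan at about (246,249), the square pan at (387,150) and a red decoy scale at (150,290). In the side view the tubs are round large (357,230), round medium (281,250), round small (366,201), square large (318,202) and square small (354,262). The orange decoy is at (394,204).

```bash
python3 - <<'E'
from h import *
seeds={'side':dict(RL=(357,228,.046,.032),RM=(281,249,.040,.027),RS=(366,200,.034,.022),SL=(318,200,.042,.042),SS=(354,260,.034,.032),RP=(341,163,.035,.06),SP=(307,332,.035,.082),OR=(394,202,.034,.022),jar=(287,160,.09,.03),rack=(251,205,.08,.11),pot=(243,285,.085,.03)),
'scene':dict(RL=(307,180,.046,.032),RM=(373,188,.040,.027),RS=(273,202,.034,.022),SL=(313,213,.042,.042),SS=(328,169,.034,.032),RP=(246,249,.035,.06),SP=(387,150,.035,.082),jar=(314,241,.09,.03))}
for n,d in seeds.items():
    W=world(load(n)); 
    for k,(u,v,h,R) in d.items():
        s=np.nanmedian(W[v-1:v+2,u-1:u+2].reshape(-1,3),0)
        m=(abs(W[...,2]-h)<.004)&(np.hypot(W[...,0]-s[0],W[...,1]-s[1])<2*R)
        l,lab=cv2.connectedComponents(m.astype(np.uint8)); ll=lab[v,u]
        if ll: m=lab==ll
        P=W[m]
        if len(P)<5: print(n,k,s.round(3),len(P));continue
        (cx,cy),(a,b),t=cv2.minAreaRect((P[:,:2]*1000).astype(np.float32))
        print(n,k,s.round(3),len(P),'mean',P.mean(0).round(4),'rect',round(cx,1),round(cy,1),round(a,1),round(b,1),round(t,1),'circ',[np.round(q,1) for q in cv2.minEnclosingCircle((P[:,:2]*1000).astype(np.float32))])
E
```

```text
side RL [0.473 0.013 0.051] 195 mean [0.4756 0.011  0.0478] rect 475.2 7.5 65.4 60.4 68.8 circ [array([476.9,   8. ]), np.float64(34.1)]
side RM [0.663 0.121 0.044] 172 mean [0.6645 0.1233 0.0417] rect 665.0 119.9 50.7 53.3 13.6 circ [array([665.5, 120.8]), np.float64(28.6)]
side RS [ 0.463 -0.133  0.038] 77 mean [ 0.4649 -0.1294  0.0355] rect 464.9 -134.1 39.2 43.5 8.6 circ [array([ 465.3, -134.6]), np.float64(23.2)]
side SL [ 0.604 -0.101  0.047] 188 mean [ 0.6068 -0.1021  0.0436] rect 604.6 -106.2 63.7 65.2 57.4 circ [array([ 604.6, -106.7]), np.float64(42.7)]
side SS [0.467 0.127 0.037] 175 mean [0.4676 0.1281 0.0355] rect 469.0 124.8 49.0 49.7 37.3 circ [array([469.9, 125.4]), np.float64(34.1)]
side RP [ 0.567 -0.322  0.04 ] 657 mean [ 0.5372 -0.3267  0.0351] rect 549.2 -331.5 195.2 140.0 1.5 circ [array([ 553.6, -331.6]), np.float64(110.9)]
side SP [0.542 0.372 0.037] 1837 mean [0.5451 0.3752 0.0368] rect 547.5 368.3 123.9 128.0 77.4 circ [array([544.7, 368.6]), np.float64(83.2)]
side OR [ 0.38  -0.134  0.038] 78 mean [ 0.3812 -0.1392  0.0353] rect 381.7 -143.4 39.2 47.0 3.5 ci
[... 941 characters left out ...]
] 262 mean [ 0.6078 -0.1098  0.0419] rect 606.0 -107.7 59.9 65.8 58.3 circ [array([ 607.1, -108.7]), np.float64(41.5)]
scene SS [0.473 0.121 0.034] 96 mean [0.4698 0.1232 0.0336] rect 468.9 123.8 43.8 51.7 36.4 circ [array([468.4, 123.5]), np.float64(31.9)]
scene RP [ 0.576 -0.337  0.035] 1050 mean [ 0.5718 -0.3368  0.0345] rect 569.8 -335.7 116.9 119.5 46.7 circ [array([ 568.9, -335.6]), np.float64(61.5)]
scene SP [0.551 0.364 0.035] 481 mean [0.5463 0.3679 0.0344] rect 540.8 371.6 120.1 131.3 76.7 circ [array([542.2, 370.3]), np.float64(79.2)]
scene jar [ 0.732 -0.237  0.09 ] 211 mean [ 0.7323 -0.2402  0.0892] rect 730.9 -240.3 47.3 48.2 7.6 circ [array([ 732. , -238.6]), np.float64(26.0)]
```

```bash
python3 -m crank '{"steps":[[[0.7,-1,0],[0,0,0]],[[0.7,-1,0],[0,0,0]],[[0.7,-1,0],[0,0,0]],[[0.7,-1,0],[0,0,0]],[[0.7,-1,0],[0,0,0]],[[0.7,-1,0],[0,0,0]],[[0.7,-1,0],[0,0,0]],[[0.7,-1,0],[0,0,0]],[[0.7,-1,0],[0,0,0]],[[0.7,-1,0],[0,0,0]]]}' 87 20
python3 -m crank '{"steps":[[[0.4,-1,0],[0,0,0]],[[0.4,-1,0],[0,0,0]],[[0.4,-1,0],[0,0,0]],[[0.4,-1,0],[0,0,0]],[[0.4,-1,0],[0,0,0]],[[0.4,-1,0],[0,0,0]],[[0.4,-1,0],[0,0,0]],[[0.4,-1,0],[0,0,0]],[[0.4,-1,0],[0,0,0]],[[0,0,0],[0,0,0]]]}'
python3 - <<'E'
from h import *
c=shot('wrist'); cv2.imwrite('pics/w1.png',c['pixels'])
s=monitor.read_state(); print(s['ee_pos'],s['eef_rot'])
W=world(c)
for k,(x,y,h,R) in dict(RL=(.4775,.006,.046,.032),SS=(.469,.124,.034,.032),RM=(.666,.119,.04,.027)).items():
    m=(abs(W[...,2]-h)<.004)&(np.hypot(W[...,0]-x,W[...,1]-y)<R+.02); P=W[m]
    if len(P)>9: print(k,len(P),P.mean(0).round(4),cv2.minAreaRect((P[:,:2]*1000).astype(np.float32)))
E
```

```text
time: 0.98
ee_pos: [0.3554, 0.3471, 0.2225]
eef_rot: [0.145, 0.989, 0.0, -0.0]
ft_force: [0.8, 0.7, 0.4]
width: 0.0867
grip_force: 0.0
time: 1.82
ee_pos: [0.4463, 0.1185, 0.2227]
eef_rot: [0.149, 0.989, -0.0, 0.0]
ft_force: [0.0, -0.4, 0.1]
width: 0.0873
grip_force: 0.0
[0.44544341 0.12111756 0.22258845] [ 1.47695881e-01  9.89032823e-01 -1.71267526e-05  4.77039938e-05]
RL 1941 [0.4712 0.0143 0.0458] ((472.83087158203125, 10.849967956542969), (63.427677154541016, 52.3050422668457), 50.40388488769531)
SS 1927 [0.4688 0.1253 0.0337] ((469.5589599609375, 125.21919250488281), (45.15499496459961, 44.95267868041992), 34.80910873413086)
```

View pics/w1.png

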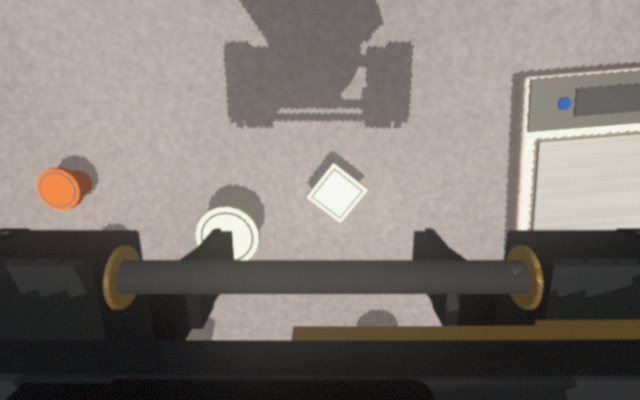

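The wrist view shows round_large at (227,235) and square_small at (337,193). The measured square_small lid is 45.1 × 45.0 mm at yaw 34.8°, which matches the given size. I'll take round_large first.

```bash
python3 -m crank '{"steps":[[[0.3,-1,0],[0,0,0]],[[0.3,-1,0],[0,0,0]],[[0.3,-1,0],[0,0,0]],[[0.3,-1,-0.5],[0,0,0]],[[0.1,-0.6,-1],[0,0,0]],[[0,0,-1],[0,0,0]],[[0,0,-1],[0,0,0]],[[0,0,-1],[0,0,0]],[[0,0,-1],[0,0,0]],[[0,0,0],[0,0,0]]]}'
python3 - <<'E'
from h import *
c=shot('wrist'); cv2.imwrite('pics/w2.png',c['pixels'])
s=monitor.read_state(); print(s['ee_pos'],s['eef_rot'])
W=world(c)
for k,(x,y,h,R) in dict(RL=(.4775,.006,.046,.032)).items():
    m=(abs(W[...,2]-h)<.004)&(np.hypot(W[...,0]-x,W[...,1]-y)<R+.01); P=W[m]
    if len(P)>9: print(k,len(P),P.mean(0).round(4),cv2.minAreaRect((P[:,:2]*1000).astype(np.float32)))
    m=m.astype(np.uint8)
    e=W[(m-cv2.erode(m,np.ones((3,3))))>0][:,:2]
    e=e[e[:,0]<.478]  # robot-side rim
    A=np.c_[2*e,np.ones(len(e))]; q=np.linalg.lstsq(A,(e**2).sum(1),rcond=None)[0]; print(q[:2],np.sqrt(q[2]+q[0]**2+q[1]**2))
E
```

```text
time: 2.7
ee_pos: [0.4742, 0.0093, 0.081]
eef_rot: [0.145, 0.989, -0.001, -0.003]
ft_force: [-0.8, 0.2, 0.2]
width: 0.0868
grip_force: 0.0
[0.47550122 0.00920601 0.08340544] [ 1.44877250e-01  9.89446838e-01 -9.15714379e-04 -2.16765255e-03]
RL 7480 [0.472  0.0088 0.0458] ((470.80413818359375, 9.027748107910156), (62.8805046081543, 49.94610595703125), 73.2054214477539)
[0.47383163 0.00718877] 0.02716261931308643
```

View pics/w2.png

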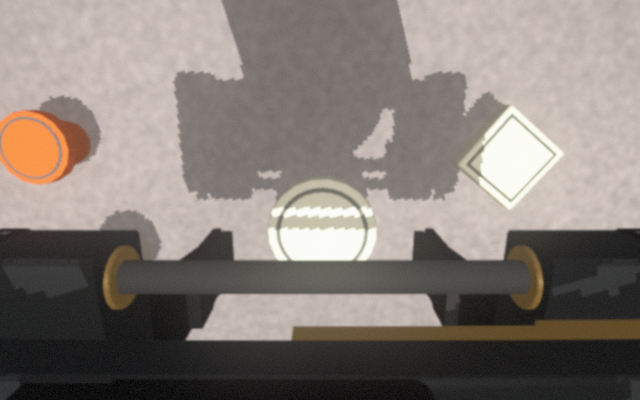

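round_large shows at (322,232), centred between the fingers. Its near rim confirms a centre of about (0.4775, 0.007).

```bash
python3 -m crank '{"steps":[[[0.1,-0.1,-0.8],[0,0,0]],[[0,0,-0.8],[0,0,0]],[[0,0,-0.8],[0,0,0]],[[0,0,0],[0,0,0]],[[0,0,0],[0,0,0]]]}' 
python3 -m crank '{"steps":[[[0,0,0],[0,0,0]],[[0,0,0],[0,0,0]],[[0,0,0],[0,0,0]],[[0,0,0],[0,0,0]],[[0,0,0],[0,0,0]],[[0,0,0],[0,0,0]],[[0,0,0],[0,0,0]],[[0,0,0],[0,0,0]]]}' 40 20
```

```text
time: 3.17
ee_pos: [0.4801, 0.0066, 0.0261]
eef_rot: [0.145, 0.989, 0.0, -0.0]
ft_force: [-0.3, -0.5, 0.7]
width: 0.0869
grip_force: 0.0
time: 3.83
ee_pos: [0.4802, 0.0063, 0.0257]
eef_rot: [0.145, 0.989, 0.0, 0.0]
ft_force: [-1.7, 1.0, 7.3]
width: 0.0633
grip_force: 20.0
```

```bash
python3 -m crank '{"steps":[[[0,0,0.5],[0,0,0]],[[0,0,1],[0,0,0]],[[0,0,1],[0,0,0]],[[0,-0.5,1],[0,0,0]],[[0.3,-1,1],[0,0,0]],[[0.3,-1,0.5],[0,0,0]],[[0.3,-1,0],[0,0,0]],[[0.3,-1,0],[0,0,0]],[[0.3,-1,0],[0,0,0]],[[0.3,-1,0],[0,0,0]]]}' 
python3 -m crank '{"steps":[[[0.3,-1,0],[0,0,0]],[[0.3,-1,0],[0,0,0]],[[0.3,-1,0],[0,0,0]],[[0.3,-1,0],[0,0,0]],[[0.3,-1,0],[0,0,0]],[[0.3,-1,0],[0,0,0]],[[0.3,-0.7,0],[0,0,0]],[[0,-0.5,0],[0,0,0]],[[0,0,0],[0,0,0]],[[0,0,0],[0,0,0]]]}'
python3 - <<'E'
from h import *
c=shot('wrist'); cv2.imwrite('pics/w3.png',c['pixels'])
W=world(c)
m=(abs(W[...,2]-.035)<.003); P=W[m]; print(len(P),(P.min(0)*1000).round(),(P.max(0)*1000).round())
c=shot('scene'); W=world(c); P=W[(W[...,2]>.06)&(np.hypot(W[...,0]-.57,W[...,1]+.336)<.04)&(W[...,2]<.15)];print(len(P))
E
```

```text
time: 4.67
ee_pos: [0.5248, -0.1575, 0.15]
eef_rot: [0.145, 0.989, 0.0, -0.0]
ft_force: [-0.3, 0.6, -2.0]
width: 0.0627
grip_force: 20.0
time: 5.5
ee_pos: [0.5766, -0.3365, 0.1496]
eef_rot: [0.146, 0.989, 0.0, -0.001]
ft_force: [0.1, 0.8, -2.0]
width: 0.0634
grip_force: 20.0
18083 [ 455. -602.   32.] [ 619. -116.   38.]
152
```

View pics/w3.png

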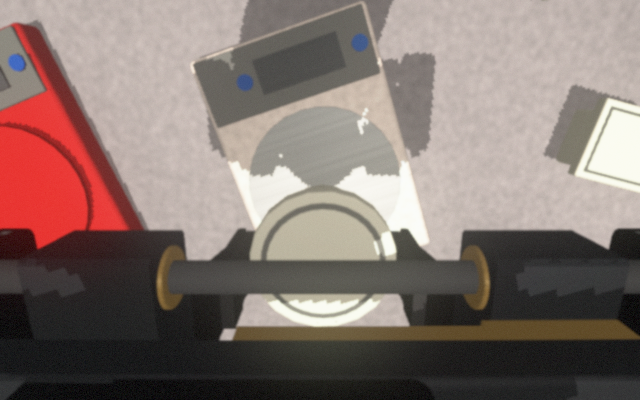

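round_large hangs over the round pan: lid at (323,250), pan at about (325,170). I'll fit the pan's near rim for a better centre.

```bash
python3 - <<'E'
from h import *
from scipy.optimize import least_squares
c=load('wrist'); W=world(c)
d=np.hypot(W[...,0]-.569,W[...,1]+.336)
m=((abs(W[...,2]-.035)<.003)&(d<.075)).astype(np.uint8)
P=W[m>0]; print(len(P),P.mean(0))
a=np.arctan2(P[:,1]+.336,P[:,0]-.569); E=[]
for t in np.radians(np.arange(-180,180,4)):
    q=P[abs(a-t)<.035]
    if len(q)>20: E.append(q[np.argsort(np.hypot(q[:,0]-.569,q[:,1]+.336))[-3:]].mean(0)[:2])
E=np.array(E); f=least_squares(lambda p:np.hypot(E[:,0]-p[0],E[:,1]-p[1])-.06,[.569,-.336],loss='soft_l1',f_scale=.001); print(len(E),f.x,np.abs(f.fun).max(),E.min(0),E.max(0))
lid=W[(W[...,2]>.155)&(W[...,2]<.18)&(d<.05)]; print(lid.mean(0),cv2.minAreaRect((lid[:,:2]*1000).astype(np.float32)))
E
```

```text
11473 [ 0.55186104 -0.32794607  0.03447711]
61 [ 0.57101121 -0.3340357 ] 0.0011906901697691652 [ 0.51100854 -0.39333546] [ 0.61304112 -0.27442733]
[ 0.56767131 -0.33423084  0.1693322 ] ((571.0595703125, -335.22332763671875), (67.69349670410156, 67.24142456054688), 28.49908447265625)
```

```bash
python3 -m crank '{"steps":[[[-0.12,0,-0.6],[0,0,0]],[[0,0,-0.8],[0,0,0]],[[0,0,-0.8],[0,0,0]],[[0,0,-0.8],[0,0,0]],[[0,0,-0.4],[0,0,0]],[[0,0,-0.1],[0,0,0]],[[0,0,0],[0,0,0]],[[0,0,0],[0,0,0]]]}'
```

```text
time: 6.27
ee_pos: [0.5749, -0.3364, 0.0638]
eef_rot: [0.145, 0.989, -0.0, 0.001]
ft_force: [0.1, -0.8, -1.1]
width: 0.0635
grip_force: 20.0
```

```bash
python3 -m crank '{"steps":[[[0,0,-0.06],[0,0,0]],[[0,0,-0.06],[0,0,0]],[[0,0,0],[0,0,0]],[[0,0,0],[0,0,0]]]}'
python3 -m crank '{"steps":[[[0,0,0],[0,0,0]],[[0,0,0],[0,0,0]],[[0,0,0],[0,0,0]],[[0,0,0],[0,0,0]],[[0,0,0],[0,0,0]],[[0,0,1],[0,0,0]],[[0,0,1],[0,0,0]],[[0,0,1],[0,0,0]],[[0,0,1],[0,0,0]],[[0,0,1],[0,0,0]]]}' 87
python3 - <<'E'
from h import *
W=world(shot('scene')); P=W[(abs(W[...,2]-.081)<.004)&(np.hypot(W[...,0]-.57,W[...,1]+.335)<.045)]
print(len(P),P.mean(0),cv2.minAreaRect((P[:,:2]*1000).astype(np.float32)))
E
```

```text
time: 6.6
ee_pos: [0.5749, -0.3368, 0.0608]
eef_rot: [0.145, 0.989, -0.0, 0.001]
ft_force: [-0.6, 0.9, 5.9]
width: 0.063
grip_force: 20.0
time: 7.43
ee_pos: [0.5741, -0.3364, 0.1858]
eef_rot: [0.145, 0.989, 0.0, -0.0]
ft_force: [-0.2, -0.7, 0.4]
width: 0.0867
grip_force: 0.0
311 [ 0.57308392 -0.33798702  0.08063685] ((571.596435546875, -337.65692138671875), (61.586090087890625, 64.55768585205078), 84.58917236328125)
```

```bash
python3 -m crank '{"steps":[[[0.2,1,0],[0,0,0]],[[0.2,1,0],[0,0,0]],[[0.2,1,0],[0,0,0]],[[0.2,1,0],[0,0,0]],[[0.2,1,0],[0,0,0]],[[0.2,1,0],[0,0,0]],[[0.2,1,0],[0,0,0]],[[0.2,1,0],[0,0,0]],[[0.2,1,0],[0,0,0]],[[0.2,1,0],[0,0,0]]]}'
python3 -m crank '{"steps":[[[0.2,1,0],[0,0,0]],[[0.2,1,0],[0,0,0]],[[0.2,1,0],[0,0,0]],[[0.2,1,0],[0,0,0]],[[0.2,1,0],[0,0,0]],[[0.2,1,0],[0,0,0]],[[0.2,1,-0.5],[0,0,0]],[[0.2,1,-1],[0,0,0]],[[0,0.2,-1],[0,0,0]],[[0,0,-1],[0,0,0]]]}'
cat >> h.py <<'E'
def lid(x,y,h,R,yaw=73.2,n='wrist'):
    """robust lid measure from wrist view: extent across closing axis, near rim along the other; R half size"""
    W=world(shot(n)); s=monitor.read_state()
    P=W[(abs(W[...,2]-h)<.004)&(np.hypot(W[...,0]-x,W[...,1]-y)<1.5*R+.008)][:,:2]
    t=np.radians(yaw); a=np.array([np.cos(t),np.sin(t)]); b=np.array([np.sin(t),-np.cos(t)])
    p,q=P@a,P@b; c=a*(p.min()+p.max())/2+b*(q.min()+R)
    print(len(P),'span',np.ptp(p).round(4),np.ptp(q).round(4),'centre',c.round(4),'tcp',np.round(s['ee_pos'],4),
      'd/25mm',((c-np.array(s['ee_pos'])[:2])/.025).round(2), cv2.minAreaRect((P*1000).astype(np.float32)))
E
python3 -c "
from h import *
lid(.666,.119,.040,.027)"
```

```text
time: 8.32
ee_pos: [0.6244, -0.0852, 0.1845]
eef_rot: [0.145, 0.989, 0.0, 0.0]
ft_force: [0.2, 0.3, 0.0]
width: 0.0868
grip_force: 0.0
time: 9.15
ee_pos: [0.6641, 0.1222, 0.0955]
eef_rot: [0.143, 0.99, 0.001, -0.0]
ft_force: [0.3, -0.5, -0.6]
width: 0.0869
grip_force: 0.0
5221 span 0.0533 0.0528 centre [0.6676 0.1201] tcp [0.6614 0.12   0.09  ] d/25mm [0.25 0.  ] ((666.9099731445312, 120.24736785888672), (53.395713806152344, 52.67038345336914), 74.47772979736328)
```

```bash
python3 -m crank '{"steps":[[[0.1,0,-0.8],[0,0,0]],[[0,0,-0.8],[0,0,0]],[[0,0,-0.8],[0,0,0]],[[0,0,0],[0,0,0]],[[0,0,0],[0,0,0]],[[0,0,0],[0,0,0]]]}'
```

```text
time: 9.7
ee_pos: [0.6676, 0.1184, 0.0388]
eef_rot: [0.146, 0.989, 0.0, 0.001]
ft_force: [1.3, 0.4, 0.8]
width: 0.0869
grip_force: 0.0
```

Still 21 mm too high. I'll go down and close.

```bash
python3 -m crank '{"steps":[[[0,0.03,-0.6],[0,0,0]],[[0,0,-0.25],[0,0,0]],[[0,0,0],[0,0,0]],[[0,0,0],[0,0,0]]]}'
python3 -m crank '{"steps":[[[0,0,0],[0,0,0]],[[0,0,0],[0,0,0]],[[0,0,0],[0,0,0]],[[0,0,0],[0,0,0]],[[0,0,0],[0,0,0]],[[0,0,0],[0,0,0]],[[0,0,0],[0,0,0]],[[0,0,0],[0,0,0]]]}' 30 20
```

```text
time: 10.03
ee_pos: [0.6666, 0.1193, 0.0157]
eef_rot: [0.145, 0.989, -0.0, -0.0]
ft_force: [-0.7, -0.3, 0.2]
width: 0.087
grip_force: 0.0
time: 10.7
ee_pos: [0.6669, 0.1195, 0.016]
eef_rot: [0.145, 0.989, 0.0, 0.0]
ft_force: [0.2, -0.2, 1.1]
width: 0.0533
grip_force: 20.0
```

```bash
python3 -m crank '{"steps":[[[0,0,0.5],[0,0,0]],[[0,0,1],[0,0,0]],[[0,0,1],[0,0,0]],[[0,0,1],[0,0,0]],[[0,0,1],[0,0,0]],[[-0.2,-1,1],[0,0,0]],[[-0.2,-1,1],[0,0,0]],[[-0.2,-1,0.5],[0,0,0]],[[-0.2,-1,0],[0,0,0]],[[-0.2,-1,0],[0,0,0]]]}'
python3 -m crank '{"steps":[[[-0.2,-1,0],[0,0,0]],[[-0.2,-1,0],[0,0,0]],[[-0.2,-1,0],[0,0,0]],[[-0.2,-1,0],[0,0,0]],[[-0.2,-1,0],[0,0,0]],[[-0.2,-1,0],[0,0,0]],[[-0.2,-1,0],[0,0,0]],[[-0.2,-1,0],[0,0,0]],[[-0.2,-1,0],[0,0,0]],[[-0.2,-1,0],[0,0,0]]]}'
python3 -m crank '{"steps":[[[-0.2,-1,0],[0,0,0]],[[-0.2,-1,0],[0,0,0]],[[-0.2,-1,0],[0,0,0]],[[-0.2,-0.3,0],[0,0,0]],[[0,0,-0.6],[0,0,0]],[[0,0,-1],[0,0,0]],[[0,0,-1],[0,0,0]],[[0,0,-0.7],[0,0,0]],[[0,0,0],[0,0,0]],[[0,0,0],[0,0,0]]]}'
python3 - <<'E'
from h import *
print(monitor.read_state()['ee_pos'])
c=shot('scene'); W=world(c); d=np.hypot(W[...,0]-.572,W[...,1]+.337)
cv2.imwrite('pics/s4.png',cv2.resize(c['pixels'][190:290,180:320],None,fx=5,fy=5))
P=W[(abs(W[...,2]-.081)<.004)&(d<.045)]
print(len(P),P.mean(0),cv2.minAreaRect((P[:,:2]*1000).astype(np.float32)))
E
```

```text
time: 11.53
ee_pos: [0.6418, -0.0071, 0.193]
eef_rot: [0.146, 0.989, 0.0, 0.001]
ft_force: [-0.4, -0.1, -2.3]
width: 0.0531
grip_force: 20.0
time: 12.37
ee_pos: [0.5912, -0.2569, 0.1917]
eef_rot: [0.146, 0.989, 0.0, 0.0]
ft_force: [-0.4, -0.3, -1.0]
width: 0.0532
grip_force: 20.0
time: 13.2
ee_pos: [0.5715, -0.3375, 0.1085]
eef_rot: [0.145, 0.989, 0.0, -0.001]
ft_force: [0.5, -0.0, -0.2]
width: 0.0528
grip_force: 20.0
[ 0.57152838 -0.33750279  0.10846126]
206 [ 0.58003305 -0.342463    0.08037909] ((575.1430053710938, -339.42218017578125), (62.13152313232422, 52.68502426147461), 58.621604919433594)
```

View pics/s4.png

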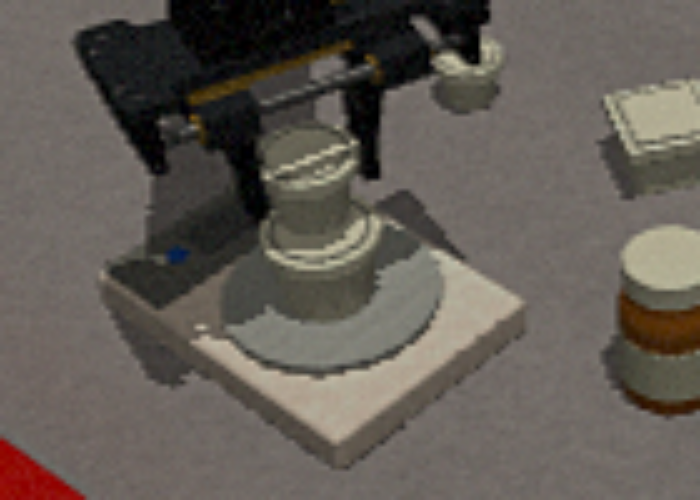

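The crop shows the medium tub (310,180) hanging centred just above the large one (320,240). I'll lower it and release.

```bash
python3 -m crank '{"steps":[[[0,0,-0.3],[0,0,0]],[[0,0,-0.1],[0,0,0]],[[0,0,-0.06],[0,0,0]],[[0,0,0],[0,0,0]],[[0,0,0],[0,0,0]]]}'
```

```text
time: 13.67
ee_pos: [0.5719, -0.3382, 0.0971]
eef_rot: [0.145, 0.989, 0.0, 0.0]
ft_force: [-0.0, 0.5, -0.9]
width: 0.0533
grip_force: 20.0
```

```bash
python3 -m crank '{"steps":[[[0,0,-0.06],[0,0,0]],[[0,0,0],[0,0,0]],[[0,0,0],[0,0,0]]]}'
```

```text
time: 13.92
ee_pos: [0.5724, -0.3385, 0.0969]
eef_rot: [0.145, 0.989, -0.0, 0.001]
ft_force: [-2.8, 1.8, 8.6]
width: 0.053
grip_force: 20.0
```

```bash
python3 -m crank '{"steps":[[[0,0,0],[0,0,0]],[[0,0,0],[0,0,0]],[[0,0,0],[0,0,0]],[[0,0,0],[0,0,0]],[[0,0,0],[0,0,0]],[[0,0,1],[0,0,0]],[[0,0,1],[0,0,0]],[[0,0,1],[0,0,0]],[[0,0,1],[0,0,0]],[[-0.3,0.1,0],[0,0,0]]]}' 87
python3 -m crank '{"steps":[[[-0.5,1,0],[0,0,0]],[[-0.5,1,0],[0,0,0]],[[-0.5,1,0],[0,0,0]],[[-0.5,1,0],[0,0,0]],[[-0.5,1,0],[0,0,0]],[[-0.5,1,-1],[0,0,0]],[[-0.5,1,-1],[0,0,0]],[[-0.5,1,-1],[0,0,0]],[[0,0,-1],[0,0,0]],[[0,0,0],[0,0,0]]]}'
python3 -c "
from h import *
W=world(shot('scene')); P=W[(abs(W[...,2]-.121)<.004)&(np.hypot(W[...,0]-.572,W[...,1]+.337)<.045)]
print(len(P),P.mean(0),cv2.minAreaRect((P[:,:2]*1000).astype(np.float32)))
P=W[(abs(W[...,2]-.081)<.004)&(np.hypot(W[...,0]-.572,W[...,1]+.337)<.045)]
print(len(P),P.mean(0),cv2.minAreaRect((P[:,:2]*1000).astype(np.float32)))
lid(.465,-.1355,.034,.022)"
```

```text
time: 14.75
ee_pos: [0.5666, -0.337, 0.2004]
eef_rot: [0.145, 0.989, -0.001, 0.003]
ft_force: [0.1, -0.0, 0.7]
width: 0.0868
grip_force: 0.0
time: 15.58
ee_pos: [0.4612, -0.1335, 0.0915]
eef_rot: [0.144, 0.99, 0.0, -0.003]
ft_force: [-0.9, -1.5, -1.1]
width: 0.0868
grip_force: 0.0
229 [ 0.57294578 -0.34091307  0.12058063] ((571.1455688476562, -339.6070861816406), (52.405555725097656, 53.47340393066406), 6.771661281585693)
167 [ 0.58223546 -0.3429544   0.08059203] ((577.467041015625, -340.04156494140625), (62.062965393066406, 54.200355529785156), 62.261985778808594)
3342 span 0.0431 0.0433 centre [ 0.4671 -0.1353] tcp [ 0.464  -0.1362  0.0956] d/25mm [0.12 0.04] ((466.7742004394531, -135.16842651367188), (42.97932434082031, 43.0750617980957), 77.14157104492188)
```

```bash
python3 -m crank '{"steps":[[[0.12,0.03,-0.7],[0,0,0]],[[0,0,-0.8],[0,0,0]],[[0,0,-0.8],[0,0,0]],[[0,0,-0.6],[0,0,0]],[[0,0,-0.2],[0,0,0]],[[0,0,0],[0,0,0]],[[0,0,0],[0,0,0]]]}'
```

```text
time: 16.27
ee_pos: [0.4683, -0.1357, 0.0191]
eef_rot: [0.146, 0.989, -0.0, 0.001]
ft_force: [0.4, 0.5, 0.4]
width: 0.0869
grip_force: 0.0
```

```bash
python3 -m crank '{"steps":[[[-0.05,0.02,-0.3],[0,0,0]],[[0,0,0],[0,0,0]],[[0,0,0],[0,0,0]]]}'
python3 -m crank '{"steps":[[[0,0,0],[0,0,0]],[[0,0,0],[0,0,0]],[[0,0,0],[0,0,0]],[[0,0,0],[0,0,0]],[[0,0,0],[0,0,0]],[[0,0,0],[0,0,0]],[[0,0,0],[0,0,0]],[[0,0,0],[0,0,0]],[[0,0,0],[0,0,0]]]}' 20 20
```

```text
time: 16.52
ee_pos: [0.4661, -0.1344, 0.0106]
eef_rot: [0.145, 0.989, 0.0, 0.0]
ft_force: [-1.2, 0.1, 0.6]
width: 0.0872
grip_force: 0.0
time: 17.27
ee_pos: [0.466, -0.1344, 0.0103]
eef_rot: [0.145, 0.989, 0.0, -0.0]
ft_force: [-0.8, -0.9, 0.3]
width: 0.0431
grip_force: 20.0
```

```bash
python3 -m crank '{"steps":[[[0,0,0.5],[0,0,0]],[[0,0,1],[0,0,0]],[[0,0,1],[0,0,0]],[[0,0,1],[0,0,0]],[[0,0,1],[0,0,0]],[[0.5,-0.5,1],[0,0,0]],[[0.5,-1,1],[0,0,0]],[[0.5,-1,1],[0,0,0]],[[0.5,-1,0.5],[0,0,0]],[[0.5,-1,0],[0,0,0]]]}'
python3 -m crank '{"steps":[[[0.5,-1,0],[0,0,0]],[[0.5,-1,0],[0,0,0]],[[0.5,-1,0],[0,0,0]],[[0.2,-0.66,0],[0,0,0]],[[0,0,-0.7],[0,0,0]],[[0,0,-1],[0,0,0]],[[0,0,-1],[0,0,0]],[[0,0,0],[0,0,0]],[[0,0,0],[0,0,0]],[[0,0,0],[0,0,0]]]}'
```

```text
time: 18.1
ee_pos: [0.5305, -0.2485, 0.2137]
eef_rot: [0.145, 0.989, -0.0, 0.003]
ft_force: [0.9, 0.5, -0.5]
width: 0.0434
grip_force: 20.0
time: 18.93
ee_pos: [0.5715, -0.3387, 0.1443]
eef_rot: [0.145, 0.989, -0.0, 0.001]
ft_force: [0.7, -0.2, 0.8]
width: 0.0431
grip_force: 20.0
```

```bash
python3 -m crank '{"steps":[[[0,0,-0.35],[0,0,0]],[[0,0,-0.1],[0,0,0]],[[0,0,-0.06],[0,0,0]],[[0,0,0],[0,0,0]],[[0,0,0],[0,0,0]]]}'
```

```text
time: 19.35
ee_pos: [0.5716, -0.3386, 0.1314]
eef_rot: [0.145, 0.989, -0.0, 0.001]
ft_force: [-0.4, 0.7, 5.1]
width: 0.0431
grip_force: 20.0
```

```bash
python3 -m crank '{"steps":[[[0,0,-0.05],[0,0,0]],[[0,0,0],[0,0,0]],[[0,0,0],[0,0,0]]]}'
```

```text
time: 19.6
ee_pos: [0.5722, -0.3389, 0.1314]
eef_rot: [0.145, 0.989, -0.0, 0.002]
ft_force: [-2.5, 2.4, 12.2]
width: 0.0428
grip_force: 20.0
```

```bash
python3 -m crank '{"steps":[[[0,0,0],[0,0,0]],[[0,0,0],[0,0,0]],[[0,0,0],[0,0,0]],[[0,0,0],[0,0,0]],[[0,0,0],[0,0,0]],[[0,0,0.6],[0,0,0]],[[0,0,1],[0,0,0]],[[0,0,1],[0,0,0]],[[0,0.2,1],[0,0,0]],[[0.1,1,0],[0,0,0]]]}' 87
python3 -m crank '{"steps":[[[0.2,1,0],[0,0,-1]],[[0.2,1,0],[0,0,-1]],[[0.2,1,0],[0,0,-1]],[[0.2,1,0],[0,0,0]],[[0.2,1,0],[0,0,0]],[[0.2,1,-0.5],[0,0,0]],[[0.2,1,-1],[0,0,0]],[[0,1,-1],[0,0,0]],[[0,0,-1],[0,0,0]],[[0,0,0],[0,0,0]]]}'
python3 -c "
from h import *
c=shot('scene'); W=world(c)
cv2.imwrite('pics/s5.png',cv2.resize(c['pixels'][170:290,180:320],None,fx=5,fy=5))
for h in (.155,.121,.081):
  P=W[(abs(W[...,2]-h)<.004)&(np.hypot(W[...,0]-.572,W[...,1]+.337)<.045)]
  print(len(P),P.mean(0),cv2.minAreaRect((P[:,:2]*1000).astype(np.float32)))
lid(.606,-.107,.042,.03,58)"
```

```text
time: 20.43
ee_pos: [0.573, -0.3139, 0.2242]
eef_rot: [0.148, 0.989, -0.002, 0.003]
ft_force: [-0.5, -1.6, 1.1]
width: 0.0866
grip_force: 0.0
time: 21.27
ee_pos: [0.6062, -0.1055, 0.1265]
eef_rot: [0.272, 0.962, -0.0, -0.004]
ft_force: [-0.1, -0.3, -0.1]
width: 0.0869
grip_force: 0.0
158 [ 0.57307604 -0.34168775  0.15460335] ((571.646728515625, -340.4805603027344), (43.02573776245117, 40.9616584777832), 8.338576316833496)
141 [ 0.57884729 -0.34535388  0.12050013] ((575.3499755859375, -342.48089599609375), (51.653953552246094, 48.976219177246094), 52.51003646850586)
169 [ 0.58240203 -0.3431936   0.08065938] ((576.1468505859375, -340.0121154785156), (62.403141021728516, 54.95384216308594), 64.06988525390625)
6651 span 0.0608 0.0613 centre [ 0.6067 -0.106 ] tcp [ 0.6081 -0.1092  0.1315] d/25mm [-0.05  0.13] ((607.4595947265625, -106.50664520263672), (60.134376525878906, 60.5696907043457), 59.206050872802734)
```

View pics/s5.png

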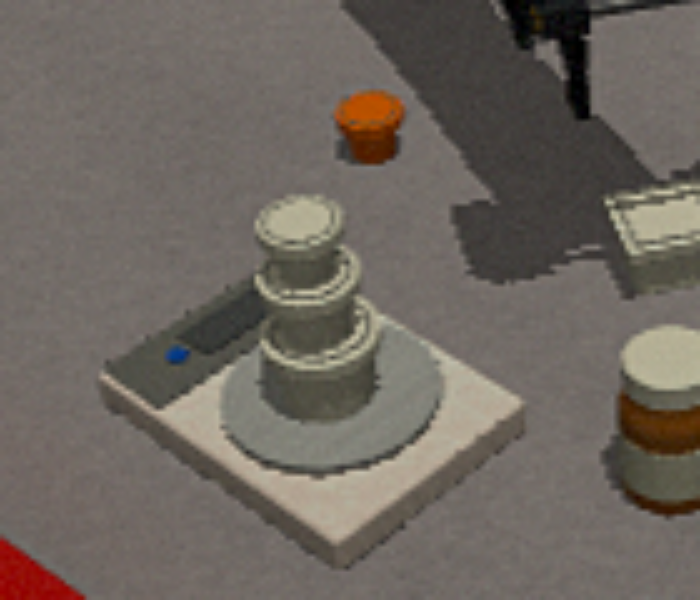

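The crop shows the round stack complete, aligned and upright at about (310,310). Next is square_large: its lid spans 60.1 × 60.6 mm at yaw 59°.

```bash
python3 -m crank '{"steps":[[[-0.04,0.1,-0.8],[0,0,0.1]],[[0,0,-1],[0,0,0]],[[0,0,-1],[0,0,0]],[[0,0,-0.8],[0,0,0]],[[0,0,-0.6],[0,0,0]],[[0,0,0],[0,0,0]],[[0,0,0],[0,0,0]],[[0,0,0],[0,0,0]]]}'
```

```text
time: 22.03
ee_pos: [0.6088, -0.1071, 0.0286]
eef_rot: [0.27, 0.963, 0.0, 0.001]
ft_force: [-0.9, 0.6, 0.1]
width: 0.087
grip_force: 0.0
```

```bash
python3 -m crank '{"steps":[[[-0.06,0.03,-0.4],[0,0,0]],[[0,0,0],[0,0,0]],[[0,0,0],[0,0,0]]]}'
python3 -m crank '{"steps":[[[0,0,0],[0,0,0]],[[0,0,0],[0,0,0]],[[0,0,0],[0,0,0]],[[0,0,0],[0,0,0]],[[0,0,0],[0,0,0]],[[0,0,0],[0,0,0]],[[0,0,0],[0,0,0]],[[0,0,0],[0,0,0]]]}' 35 20
```

```text
time: 22.28
ee_pos: [0.6059, -0.105, 0.0164]
eef_rot: [0.269, 0.963, 0.0, -0.0]
ft_force: [0.6, 0.3, 0.6]
width: 0.0873
grip_force: 0.0
time: 22.95
ee_pos: [0.6061, -0.1051, 0.0164]
eef_rot: [0.269, 0.963, 0.0, 0.0]
ft_force: [-0.4, -0.3, -0.0]
width: 0.0597
grip_force: 20.0
```

```bash
python3 -m crank '{"steps":[[[0,0,0.5],[0,0,0]],[[0,0,1],[0,0,0]],[[0,0,1],[0,0,0]],[[0,0,1],[0,0,0]],[[0,0.5,1],[0,0,0]],[[-0.1,1,1],[0,0,0]],[[-0.1,1,0.5],[0,0,0]],[[-0.1,1,0],[0,0,0]],[[-0.1,1,0],[0,0,0]],[[-0.1,1,0],[0,0,0]]]}'
python3 -m crank '{"steps":[[[-0.1,1,0],[0,0,0]],[[-0.1,1,0],[0,0,0]],[[-0.1,1,0],[0,0,0]],[[-0.1,1,0],[0,0,0]],[[-0.2,1,0],[0,0,0]],[[-0.2,1,0],[0,0,0]],[[-0.2,1,0],[0,0,0]],[[-0.2,1,0],[0,0,0]],[[-0.2,1,0],[0,0,0]],[[-0.2,1,0],[0,0,0]]]}'
python3 -m crank '{"steps":[[[-0.2,1,0],[0,0,0]],[[-0.2,1,0],[0,0,0]],[[-0.1,1,0],[0,0,0]],[[0,0.5,0],[0,0,0]],[[0,0,0],[0,0,0]],[[0,0,0],[0,0,0]]]}'
python3 - <<'E'
from h import *
c=shot('wrist'); cv2.imwrite('pics/w6.png',c['pixels']); W=world(c)
print(monitor.read_state()['ee_pos'])
m=(abs(W[...,2]-.035)<.003)&(np.hypot(W[...,0]-.545,W[...,1]-.37)<.09); P=W[m]
print(len(P),P.mean(0),cv2.minAreaRect((P[:,:2]*1000).astype(np.float32)))
E
```

```text
time: 23.78
ee_pos: [0.5932, 0.0334, 0.1674]
eef_rot: [0.269, 0.963, 0.0, 0.0]
ft_force: [0.3, 0.2, -2.3]
width: 0.0598
grip_force: 20.0
time: 24.62
ee_pos: [0.5531, 0.2832, 0.1671]
eef_rot: [0.269, 0.963, 0.0, 0.0]
ft_force: [1.0, -0.4, -1.9]
width: 0.0597
grip_force: 20.0
time: 25.12
ee_pos: [0.5412, 0.3694, 0.1665]
eef_rot: [0.269, 0.963, -0.0, 0.0]
ft_force: [-0.1, -1.1, -1.3]
width: 0.0596
grip_force: 20.0
[0.54167977 0.36825692 0.16656933]
11962 [0.52688618 0.38424885 0.03446649] ((545.955322265625, 372.21795654296875), (116.35018920898438, 115.69696044921875), 77.68305206298828)
```

View pics/w6.png

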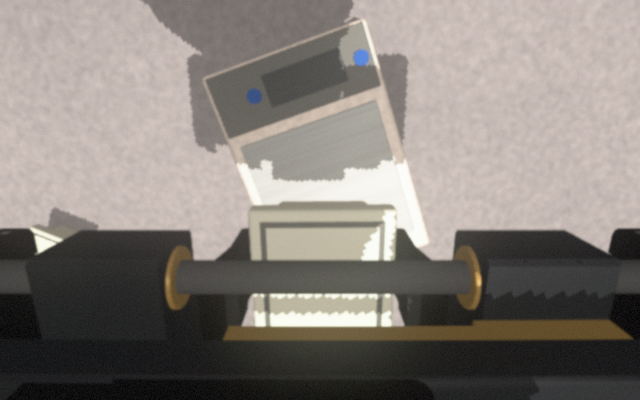

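The square pan measures 116.4 × 115.7 mm, centred at (0.546, 0.372). The large square tub (323,265) is held straight above it.

```bash
python3 -m crank '{"steps":[[[0.14,0.18,-0.8],[0,0,0]],[[0,0,-1],[0,0,0]],[[0,0,-1],[0,0,0]],[[0,0,-0.8],[0,0,0]],[[0,0,-0.6],[0,0,0]],[[0,0,-0.2],[0,0,0]],[[0,0,0],[0,0,0]],[[0,0,0],[0,0,0]]]}'
```

```text
time: 25.83
ee_pos: [0.5454, 0.3735, 0.0574]
eef_rot: [0.27, 0.963, 0.0, 0.0]
ft_force: [1.2, 0.2, -1.3]
width: 0.0593
grip_force: 20.0
```

```bash
python3 -m crank '{"steps":[[[0,0,-0.14],[0,0,0]],[[0,0,-0.08],[0,0,0]],[[0,0,-0.04],[0,0,0]],[[0,0,0],[0,0,0]],[[0,0,0],[0,0,0]]]}'
```

```text
time: 26.25
ee_pos: [0.5452, 0.3746, 0.0514]
eef_rot: [0.269, 0.963, 0.001, 0.0]
ft_force: [-1.3, -1.3, 6.0]
width: 0.0598
grip_force: 20.0
```

```bash
python3 -m crank '{"steps":[[[0,0,0],[0,0,0]],[[0,0,0],[0,0,0]],[[0,0,0],[0,0,0]],[[0,0,0],[0,0,0]],[[0,0,0],[0,0,0]],[[0,0,0.6],[0,0,0]],[[0,0,1],[0,0,0]],[[0,0,1],[0,0,0]],[[0,0,1],[0,0,0]],[[-0.2,-1,0],[0,0,0]]]}' 87
python3 -m crank '{"steps":[[[-0.3,-1,0],[0,0,-1]],[[-0.3,-1,0],[0,0,-1]],[[-0.3,-1,0],[0,0,-1]],[[-0.3,-1,0],[0,0,-1]],[[-0.3,-1,0],[0,0,-0.8]],[[-0.3,-1,0],[0,0,0]],[[-0.4,-1,0],[0,0,0]],[[-0.3,-1,-0.5],[0,0,0]],[[-0.3,-1,-0.5],[0,0,0]],[[0,0,0],[0,0,0]]]}'
python3 -c "
from h import *
W=world(shot('scene')); P=W[(abs(W[...,2]-.077)<.004)&(np.hypot(W[...,0]-.546,W[...,1]-.372)<.055)]
print(len(P),P.mean(0),cv2.minAreaRect((P[:,:2]*1000).astype(np.float32)))
W=world(shot('side')); P=W[(abs(W[...,2]-.078)<.004)&(np.hypot(W[...,0]-.546,W[...,1]-.372)<.055)]
print(len(P),P.mean(0),cv2.minAreaRect((P[:,:2]*1000).astype(np.float32)))
lid(.4695,.125,.034,.0225,34.8); print(monitor.read_state()['eef_rot'])"
```

```text
time: 27.08
ee_pos: [0.5408, 0.3551, 0.1447]
eef_rot: [0.267, 0.964, 0.004, 0.002]
ft_force: [1.0, 1.3, 0.7]
width: 0.0871
grip_force: 0.0
time: 27.92
ee_pos: [0.4674, 0.1192, 0.113]
eef_rot: [0.466, 0.885, -0.001, -0.001]
ft_force: [0.3, -0.1, -0.2]
width: 0.0874
grip_force: 0.0
139 [0.54679913 0.36942844 0.07654973] ((544.3831176757812, 370.2078552246094), (61.235130310058594, 64.64008331298828), 60.106971740722656)
603 [0.54440593 0.37518119 0.07918009] ((545.5866088867188, 371.82586669921875), (63.051902770996094, 64.31705474853516), 58.94400405883789)
3948 span 0.045 0.0453 centre [0.4696 0.1256] tcp [0.4698 0.1249 0.1152] d/25mm [-0.01  0.03] ((469.72406005859375, 125.50466918945312), (45.03311538696289, 45.19646453857422), 35.002052307128906)
[4.63482536e-01 8.86105925e-01 4.75850487e-04 4.63678900e-05]
```

```bash
python3 -m crank '{"steps":[[[0,0.02,-0.8],[0,0,0]],[[0,0,-1],[0,0,0]],[[0,0,-1],[0,0,0]],[[0,0,-0.8],[0,0,0]],[[0,0,-0.5],[0,0,0]],[[0,0,0],[0,0,0]],[[0,0,0],[0,0,0]],[[0,0,0],[0,0,0]]]}'
```

```text
time: 28.73
ee_pos: [0.4704, 0.1256, 0.0133]
eef_rot: [0.463, 0.886, 0.001, 0.0]
ft_force: [0.2, 0.4, 0.4]
width: 0.0869
grip_force: 0.0
```

```bash
python3 -m crank '{"steps":[[[0,0,-0.08],[0,0,0]],[[0,0,0],[0,0,0]],[[0,0,0],[0,0,0]],[[0,0,0],[0,0,0]],[[0,0,0],[0,0,0]],[[0,0,0],[0,0,0]],[[0,0,0],[0,0,0]],[[0,0,0],[0,0,0]],[[0,0,0],[0,0,0]],[[0,0,0],[0,0,0]]]}' 20 20
python3 -m crank '{"steps":[[[0,0,0.5],[0,0,0]],[[0,0,1],[0,0,0]],[[0,0,1],[0,0,0]],[[0,0,1],[0,0,0]],[[0,0.4,1],[0,0,0]],[[0.3,1,1],[0,0,1]],[[0.3,1,0.5],[0,0,1]],[[0.3,1,0],[0,0,1]],[[0.3,1,0],[0,0,1]],[[0.3,1,0],[0,0,0.8]]]}'
python3 -m crank '{"steps":[[[0.3,1,0],[0,0,0]],[[0.3,1,0],[0,0,0]],[[0.3,1,0],[0,0,0]],[[0.3,1,0],[0,0,0]],[[0.3,0.5,0],[0,0,0]],[[0,0,-0.6],[0,0,0]],[[0,0,-1],[0,0,0]],[[0,0,-0.8],[0,0,0]],[[0,0,0],[0,0,0]],[[0,0,0],[0,0,0]]]}'
```

```text
time: 29.57
ee_pos: [0.4696, 0.1249, 0.0104]
eef_rot: [0.463, 0.886, 0.0, 0.0]
ft_force: [-0.2, 0.1, 0.9]
width: 0.0448
grip_force: 20.0
time: 30.4
ee_pos: [0.5071, 0.2613, 0.1604]
eef_rot: [0.267, 0.964, 0.0, -0.0]
ft_force: [-0.1, -0.2, -0.5]
width: 0.0446
grip_force: 20.0
time: 31.23
ee_pos: [0.5439, 0.3719, 0.0995]
eef_rot: [0.269, 0.963, -0.001, -0.001]
ft_force: [0.2, -0.2, -0.3]
width: 0.0449
grip_force: 20.0
```

```bash
python3 -m crank '{"steps":[[[0.04,0,-0.3],[0,0,0]],[[0,0,-0.12],[0,0,0]],[[0,0,-0.05],[0,0,0]],[[0,0,0],[0,0,0]],[[0,0,0],[0,0,0]]]}'
```

```text
time: 31.65
ee_pos: [0.5457, 0.3725, 0.0891]
eef_rot: [0.269, 0.963, 0.0, 0.0]
ft_force: [-0.2, 0.8, -0.7]
width: 0.0443
grip_force: 20.0
```

```bash
python3 -m crank '{"steps":[[[0,0,-0.06],[0,0,0]],[[0,0,-0.04],[0,0,0]],[[0,0,0],[0,0,0]],[[0,0,0],[0,0,0]]]}'
```

```text
time: 31.98
ee_pos: [0.5459, 0.3726, 0.0874]
eef_rot: [0.269, 0.963, 0.001, 0.0]
ft_force: [-2.6, -1.1, 7.9]
width: 0.0445
grip_force: 20.0
```

Contact is confirmed. I'll release, lift straight up, back off and check both stacks.

```bash
python3 -m crank '{"steps":[[[0,0,0],[0,0,0]],[[0,0,0],[0,0,0]],[[0,0,0],[0,0,0]],[[0,0,0],[0,0,0]],[[0,0,0],[0,0,0]],[[0,0,0.6],[0,0,0]],[[0,0,1],[0,0,0]],[[0,0,1],[0,0,0]],[[0,0,1],[0,0,0]],[[0,0,1],[0,0,0]]]}' 87
python3 -m crank '{"steps":[[[-0.2,-1,0],[0,0,0]],[[-0.2,-1,0],[0,0,0]],[[-0.2,-1,0],[0,0,0]],[[-0.2,-1,0],[0,0,0]],[[-0.2,-1,0],[0,0,0]],[[-0.2,-1,0],[0,0,0]],[[-0.2,-1,0],[0,0,0]],[[0,0,0],[0,0,0]],[[0,0,0],[0,0,0]],[[0,0,0],[0,0,0]]]}'
python3 -c "
from h import *
for n in ('scene','side'):
  c=shot(n); W=world(c)
  cv2.imwrite('pics/f_%s.png'%n,c['pixels'])
  for x,y,h in ((.546,.372,.111),(.546,.372,.077),(.572,-.339,.155),(.572,-.339,.121),(.572,-.339,.081)):
    P=W[(abs(W[...,2]-h)<.004)&(np.hypot(W[...,0]-x,W[...,1]-y)<.055)]
    print(n,h,len(P),P.mean(0).round(4),np.round(cv2.minAreaRect((P[:,:2]*1000).astype(np.float32))[0],1))
a=cv2.imread('pics/f_scene.png')[110:290,180:440]; b=cv2.imread('pics/f_side.png')[110:390,220:400]
cv2.imwrite('pics/fin.png',np.hstack([cv2.resize(a,(520,360)),cv2.resize(b,(231,360))]))"
```

```text
time: 32.82
ee_pos: [0.5454, 0.3722, 0.2022]
eef_rot: [0.269, 0.963, -0.0, 0.0]
ft_force: [0.8, -0.1, -0.2]
width: 0.0868
grip_force: 0.0
time: 33.65
ee_pos: [0.5105, 0.1982, 0.2012]
eef_rot: [0.269, 0.963, 0.0, -0.0]
ft_force: [0.5, 1.3, -0.5]
width: 0.0869
grip_force: 0.0
scene 0.111 82 [0.5455 0.3679 0.1106] [544.5 370.8]
scene 0.077 92 [0.5513 0.3612 0.0768] [545.8 370.7]
scene 0.155 153 [ 0.5728 -0.3411  0.1546] [ 571.4 -340.6]
scene 0.121 142 [ 0.5786 -0.3454  0.1206] [ 575.  -342.2]
scene 0.081 167 [ 0.5826 -0.343   0.0805] [ 577.7 -340.5]
side 0.111 309 [0.5436 0.3754 0.1125] [543.8 372.1]
side 0.077 301 [0.5433 0.3853 0.0784] [545.4 372.9]
side 0.155 0 [nan nan nan] [0. 0.]
side 0.121 0 [nan nan nan] [0. 0.]
side 0.081 0 [nan nan nan] [0. 0.]<string>:8: RuntimeWarning: Mean of empty slice.
  ret = um.true_divide(
```

View pics/fin.png

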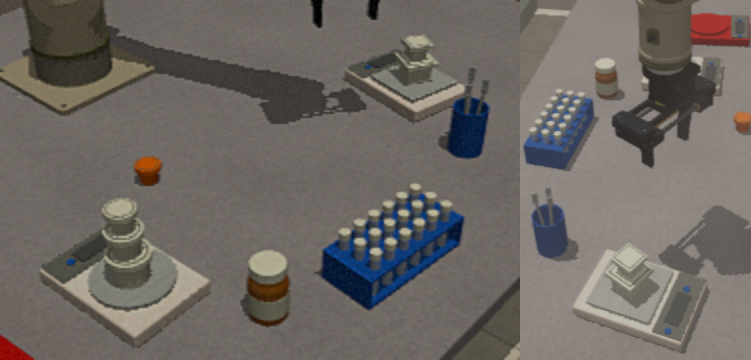

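Both stacks stand upright and centred: round at (120,245) and square at (413,65) in the left half. The rack, pot and jar are where they were. I'll hand in the job.

```bash
python3 -c "
from bench import ticket
print(ticket.close_job())"
```

```text
the job is handed in; nothing more can be done
None
```

The job is handed in after about 34 s of robot time: both stacks are centred and upright on their pans, and the rack, pot and jar were not touched; the hand-in call returned no verdict.

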